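# Screw the ball stake into the bench holder

### The job

Take the ball-topped forming stake out of the wooden rack and screw it into the iron stake holder. Set it in the mouth of the socket, turn it backward (anticlockwise seen from above) under light pressure until you feel the thread start drop, then drive it forward (clockwise) until its round flange sits flush on the holder, and let go; it need not be tightened. Keep it upright in the socket and never force it, and leave the other two stakes in their places in the rack.

Things in the scene. Friction and masses are not known exactly. Their poses are not given: they have to be found in the camera images.
- ball_stake_grip (a point): Centre of the hexagonal shank of the ball-topped steel stake (loose, 0.4 to 0.65 kg, upright in the rack). Shank 34 mm across flats, from 23 mm above to 23 mm below this point; the ball end on it, 34 mm wide, tops out 40 mm above. z: up the axis; flats face x and every 60 degrees from x. Below the shank is a round flange, 60 mm wide, 7 mm thick, its underside 30 mm below this point
- ball_stake: The same stake; origin at the foot of its threaded spigot, 57 mm below the grip point and 27 mm below the flange underside. The spigot is a 28 mm round core that tapers over its lowest 8 mm to 16 mm. Same axes
- ball_stake_lugs (a point): On the same stake's axis, level with the lower side of its three thread lugs, 16.5 mm below the flange underside. The lugs are short pieces of right-hand thread, 4 mm high, about 23 degrees long, reaching out to a 39 mm circle, one at x and the others 120 degrees from it
- flat_stake_grip (a point): Centre of the hexagonal shank of a like stake with a flat square top (46 mm square, 12 mm thick, its top 35 mm above this point), in another hole of the rack; it stays there
- ridge_stake_grip (a point): Centre of the hexagonal shank of a like stake with a thin straight ridge on top (50 by 7 mm, its edge 45 mm above this point), in another hole of the rack; it stays there
- rack: Pale wooden rack, a block 290 (x) by 85 (y) by 40 mm, fixed; origin under its centre. Three 46 mm holes along its x, 95 mm apart, the middle one at the centre; the stakes stand in them with their flanges on its top. It is to the robot's left or right, the holder on the other side
- holder: Iron stake holder bolted to the bench: base plate 130 by 130 by 12 mm, grey block 98 by 98 by 45 mm; origin under its centre, z up
- socket (a point): Centre of the socket's mouth in the holder's level top face, 45 mm above the bench, z up. The 43 mm bore has a right-hand three-start quick thread inside. The thread's angle is unknown, differs every time and is not tied to this frame's x. The stake is home when its flange underside meets this face (grip point 30 mm above here)
- socket_land (a point): On the socket's axis, 5 mm below the face: a level ring of three lands, 30 mm clear inside, where the lugs rest when set in (flange 11.5 mm above the face). Between lands, every 120 degrees, is a 36 degree gap, the thread start. At each gap's anticlockwise side (from above) stands a stop tooth 3 mm wide, 4 mm above the lands; lugs set on teeth hold the flange 15.5 mm up
- socket_start (a point): On the axis at the thread floor in the gaps, 6.5 mm below the lands. A lug turned anticlockwise on a land reaches the gap, drops 6 to 7 mm (flange about 5 mm above the face) and is stopped by the tooth; turned clockwise on a land it jams on the next tooth. A drop of 4 mm from tooth to land is not the start. A lug set over a gap drops at once
- socket_bottom (a point): On the axis where the lugs end when home, 16.5 mm below the face. From the start, turning clockwise takes the lugs under the lands and lowers the stake 4.6 mm per radian, with 1.5 mm play up and down; the flange meets the face after 60 to 70 degrees, which is enough; the thread is tight at 80 to 90. Friction and gravity keep the stake as left at any angle

How it is judged:
On the way:
1. the stake stands upright in the socket with its lugs dropped into the thread start (flange less than 7 mm above the holder's face) (z of ball_stake_grip in the frame of socket below 0.037 m and horizontal distance between ball_stake_grip and socket below 0.004 m), for 0.2 s.
At the end, for the whole second after the job is handed in: The ball stake is screwed home in the holder: flange underside within 1.5 mm of the holder's top face, axis within 3 mm of the socket's, upright within 0.04 rad, at rest and released; the other two stakes are still in the rack (z of ball_stake_grip in the frame of socket below 0.0315 m and horizontal distance between ball_stake_grip and socket below 0.003 m and angle between ball_stake_grip's own z axis and vertical below 0.04 rad and linear speed of ball_stake below 0.01 m/s); the robot touches nothing.
It fails at once if the stake is cocked in the socket, cross-threaded: leaning more than 0.12 rad (7 degrees) there (horizontal distance between ball_stake_grip and socket below 0.03 m and z of ball_stake_grip in the frame of socket below 0.055 m and angle between ball_stake_grip's own z axis and vertical above 0.12 rad).
It fails at once if the stake is forced: it presses on the holder with more than 80 N in all (contact force between ball_stake and holder above 80 N).
It fails at once if another stake is moved more than 20 mm (distance of any of flat_stake_grip, ridge_stake_grip from where it was at the start of the episode above 0.02 m).
It also fails if it takes over 72 s, if anything falls off the work surface, if the arm or the gripper's body presses on something with over 40 N, if the wrist force passes 120 N, or if a joint passes its speed limit or range.

### The arm

A 6-joint arm with a two-finger parallel gripper is mounted at the origin on the work surface. World frame = base frame: x ahead of the robot, y to its left, z up, the work surface at z = 0. Lengths are in m, angles in rad, forces in N, time in s.
With the tool pointing down it reaches from about 0.375 to 0.9 m from the base axis. Payload 3.1 kg.
Tool frame: the origin (TCP) lies at the very end of the fingers, on their centre line; the grasp point (between the pads) lies 19 mm behind it; z points along the fingers, y is the line along which they close (so a half turn about z gives the same grasp; the last joint's range is limited). The gripper opens to 85 mm and grips with 20 to 120 N. Pads are 22 mm wide; open, the fingers measure 114 mm over their backs; the gripper's body (76 mm by 85 mm) begins 54 mm behind the grasp point. The pads swing forward as they close: fully open they stand 13 mm farther back than shut.
Start: joints at [-1.3, 0.527, 1.433, -0, 1.181, -0.178], TCP at [0.271, -0.563, 0.231] pointing down, gripper open.
Joint ranges: [-3.08, 3.08], [-0.75, 2.2], [0.22, 2.44], [-1.43, 4.57], [0, 2.65], [-2.85, 2.85]. Speed limits (rad/s): [2.79, 2.79, 3.14, 3.14, 3.14, 3.14].

### API

Orientations are given as a unit quaternion [x, y, z, w].
In Python, from station import manip gives the robot as it stands.
- The arm moves only by the shell command python3 -m handwheel 'ROWS' [FORCE]. ROWS is JSON, a list of rows, each a list of 7 numbers: the shift along the world's x, y, z in mm, then the turn, a rotation vector about the world's x, y, z in degrees, then the opening, from 0 (shut) to 1 (fully open). A call has exactly 10 rows; each row shifts and turns the commanded pose from where the row before left it; what a row does not reach is not made up. A row lasts 1/8 s, in which the tool goes at most 62.5 mm and 10.7 degrees, less where a joint would pass 70% of its speed; a pose out of reach is approached as far as the arm can. A call is refused whole if a number of a shift passes 62.5 or a number of a turn 10.7, either way. A call with a gripper value outside its range is refused whole. The fingers move at their own pace and stop on an object; FORCE is the grip in N (left out, the last holds). Time passes only in rows, so rows that do not move let the fingers close, or fill a call up. It gives the time, the measured TCP pose, the force, the opening and the grip force at its end, in the units of the state.
- manip.sense(): the state, without advancing time (a new reading comes with each control period).
- manip.snapshot(name): name is "scene" or "top"; returns the picture (480x640x3 uint8, red, green, blue); there is no depth.
- manip.get_calibration(name): a dict with "K" (3x3 intrinsics, pixels), "k1" (the pictures are not rectified: a ray, as slopes to the right and down, at radius r is drawn at 1 + k1 r^2 times it, then the intrinsics apply), "rvec" (rotation vector, rad) and "tvec" (3), from world to camera coordinates, as OpenCV has them. Camera axes: x right, y down, z forward; pixel columns grow to the right and rows downward; lengths in m; the calibration is good to about 2 mm. A picture is of the moment at which its call begins. get_calibration takes no time and is no camera call.
- manip.sign_off(): hands the job in; it is judged then, once.
The state is a dict: "t": time; "q": joint angles; "qd": joint speeds; "tau": joint torques, N m; "tcp_pos": TCP position; "tool_rot": TCP orientation; "force": force on the tool from outside, world axes, zero at the start; "ft_torque": the same for the moment, N m; "finger_gap": opening from 0.0 (shut) to 1.0 (fully open); "gripper_force": force on a finger pad.
Only numpy, scipy, OpenCV 4.12 (cv2) and the standard library are available. Lean on these libraries where they do the work, as an engineer would, in place of code of your own. Each camera call takes 0.05 s, during which the arm holds its last target. There are 200 camera calls.

## Working session

There is one attempt and no reset: what is moved stays moved. The work goes in short steps, Python scripts to look and compute and a shell command to move; the robot and the scene stay as the last step left them, time stands still between calls to the robot, and variables do not carry over. Pictures are saved under pics/ and viewed, at most 10 in all, crops included, and the job is handed in when it is done.

```bash
mkdir -p pics; cat > h.py <<'E'
import numpy as np, cv2
from station import manip
def cal(n):
    c=manip.get_calibration(n); return np.array(c["K"],float),float(c["k1"]),cv2.Rodrigues(np.array(c["rvec"],float))[0],np.array(c["tvec"],float).ravel()
def proj(n,P):
    K,k1,R,t=cal(n); c=np.atleast_2d(P)@R.T+t
    s=c[:,:2]/c[:,2:]; s=s*(1+k1*(s**2).sum(1,keepdims=True)); return s@K[:2,:2].T+K[:2,2]
def ray(n,uv):
    K,k1,R,t=cal(n)
    s=cv2.undistortPoints(np.array(uv,float).reshape(-1,1,2),K,np.array([k1,0,0,0,0]))[:,0]
    return -R.T@t,np.c_[s,np.ones(len(s))]@R
def at_z(n,uv,z):
    o,d=ray(n,uv); return o+d*((z-o[2])/d[:,2])[:,None]
def snap(n,f):
    im=manip.snapshot(n); cv2.imwrite("pics/"+f,cv2.cvtColor(im,cv2.COLOR_RGB2BGR)); return im
E
python3 - <<'E'
from h import *
snap("top","top0.png"); snap("scene","scene0.png")
for n in("top","scene"): K,k1,R,t=cal(n); print(n,K[0,0],k1,-R.T@t,R[2])
E
```

```text
top 573.9836588908368 -0.11695606958226862 [ 0.43273224 -0.02627359  0.98232169] [ 0.13161702  0.02613689 -0.99095601]
scene 476.84434269991027 -0.13055097261946927 [1.12073399 0.33685508 0.66332734] [-0.62684189 -0.41475447 -0.65958166]
```

View pics/top0.png

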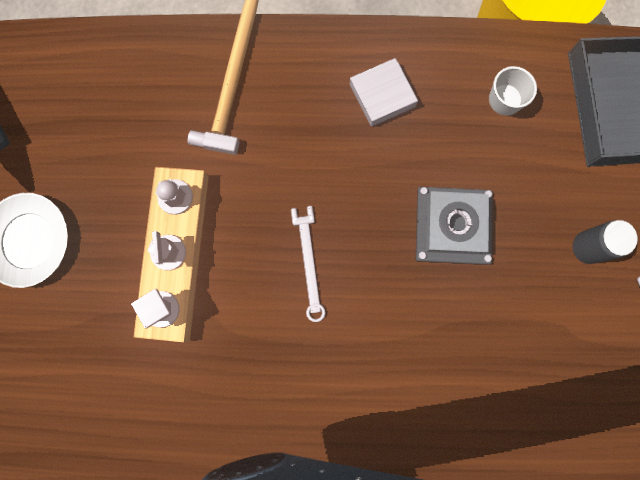

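View pics/scene0.png

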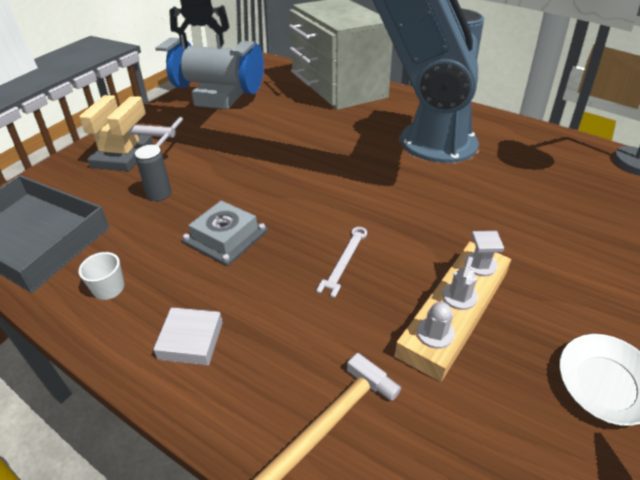

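The top view shows the rack on the robot's left with the ball stake farthest out (ball about (168,189), flange about (175,197)). The holder is at the right, with its socket near (459,221). The scene view shows the ball stake at (438,325) and the socket at (222,222). Next I'll zoom in to measure.

```bash
python3 - <<'E'
from h import *
a=cv2.imread("pics/top0.png"); b=cv2.imread("pics/scene0.png")
f=lambda im,x,y:cv2.resize(im[y:y+75,x:x+100],(400,300),interpolation=cv2.INTER_CUBIC)
m=np.vstack([np.hstack([f(a,125,160),f(a,410,185)]),np.hstack([f(b,390,285),f(b,175,190)])])
cv2.imwrite("pics/zoom.png",m)
print("ball c",at_z("top",[[168,189]],.093),"flange",at_z("top",[[175,197]],.047),"socket",at_z("top",[[459,221]],.045))
print("rack corners",at_z("top",[[156,168],[205,171],[184,341],[135,337]],.04))
print("scene socket",at_z("scene",[[222,222]],.045))
E
```

```text
ball c [[0.63712975 0.23945876 0.093     ]] flange [[0.6340493  0.24022312 0.047     ]] socket [[ 0.60309275 -0.23603789  0.045     ]]
rack corners [[0.68600771 0.2788937  0.04      ]
 [0.68162635 0.19297055 0.04      ]
 [0.39447874 0.21371837 0.04      ]
 [0.39804    0.29698346 0.04      ]]
scene socket [[ 0.60560776 -0.23414769  0.045     ]]
```

View pics/zoom.png

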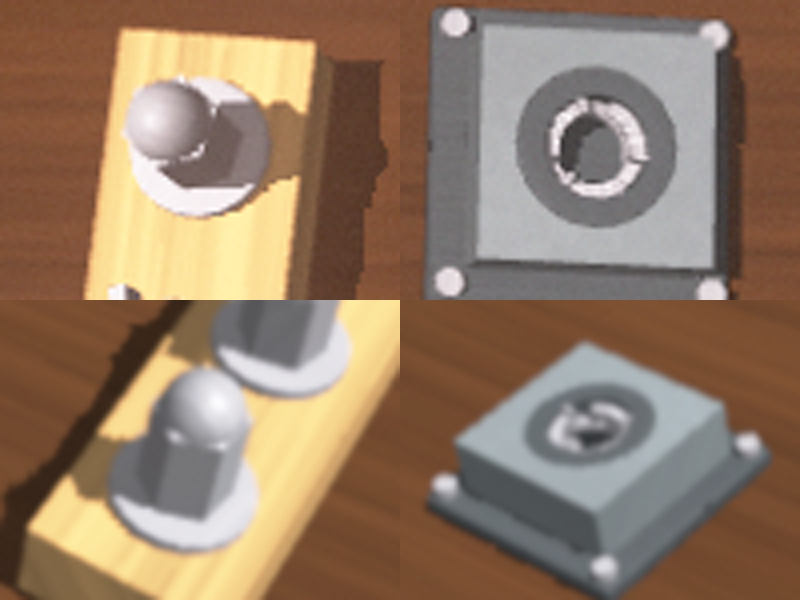

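```bash
python3 - <<'E'
from h import *
from scipy.spatial.transform import Rotation as Ro
def tri(pt,ps):
    A=[];b=[]
    for n,p in(("top",pt),("scene",ps)):
        o,d=ray(n,[p]);d=d[0]/np.linalg.norm(d);M=np.eye(3)-np.outer(d,d);A.append(M);b.append(M@o)
    x,r=np.linalg.lstsq(np.vstack(A),np.hstack(b),rcond=None)[:2]; return x,r**.5
z=lambda x0,y0,x,y:[x0+x/4-.4,y0+y/4-.4]
print("ball tri",tri(z(125,160,167,119),z(390,285,202,411)))
print("socket tri",tri(z(410,185,597,147) if 0 else z(410-100,185,597,147),z(175,190,190+400-400,0) if 0 else z(175,190,190,124)))
print("flange top",at_z("top",[z(125,160,200,147)],.047))
c=at_z("top",[z(125,160,200,147)],.047)[0]
hx=at_z("scene",[z(390,285,*p) for p in((155,192),(208,220),(241,186))],.047)
print("hex corners rel",[(np.hypot(*v[:2])*1e3,np.degrees(np.arctan2(v[1],v[0]))) for v in hx-c])
hf=at_z("scene",[z(390,285,*p) for p in((108,185),(258,198),(180,250))],.043)
print("flange edge r",np.linalg.norm((hf-c)[:,:2],axis=1)*1e3)
s=manip.sense(); R=Ro.from_quat(s["tool_rot"]).as_matrix(); print(s["t"],s["tcp_pos"],R.round(3).tolist(),s["force"])
for P in([.634,.24,.11],):pass
# hole of neighbours, gaps in socket ring (top zoom guesses)
g=at_z("top",[z(310,185,*p) for p in((590,100),(640,160),(570,180))],.04); cc=at_z("top",[z(310,185,597,147)],.04)
print("gaps?",[(np.hypot(*v[:2])*1e3,np.degrees(np.arctan2(v[1],v[0]))) for v in g-cc])
E
```

```text
ball tri (array([ 0.66829623,  0.28026532, -0.04159585]), array([0.00370273]))
socket tri (array([ 0.60258034, -0.23592485,  0.04570938]), array([0.00050259]))
flange top [[0.63515917 0.24098296 0.047     ]]
hex corners rel [(np.float64(13.106766576134564), np.float64(-49.031405943163605)), (np.float64(17.1171183800099), np.float64(52.48901933355333)), (np.float64(22.23758942358266), np.float64(122.77467570075892))]
flange edge r [30.73593457 29.43726082 27.97843062]
0.1 [ 0.27103184 -0.56244299  0.23041733] [[0.901, 0.434, -0.001], [0.434, -0.901, 0.002], [0.0, -0.002, -1.0]] [ 0.10388156  0.18119865 -0.45522019]
gaps? [(np.float64(20.08999447482196), np.float64(7.820679520352394)), (np.float64(18.75659174845765), np.float64(-105.7338640515163)), (np.float64(18.261110527109647), np.float64(141.07207408155048))]
```

```bash
cat >> h.py <<'E'
def tri(pt,ps):
    A=[];b=[]
    for n,p in(("top",pt),("scene",ps)):
        o,d=ray(n,[p]);d=d[0]/np.linalg.norm(d);M=np.eye(3)-np.outer(d,d);A.append(M);b.append(M@o)
    x,r=np.linalg.lstsq(np.vstack(A),np.hstack(b),rcond=None)[:2]; return x,r**.5
E
python3 - <<'E'
from h import *
z=lambda x0,y0,x,y:[x0+x/4-.4,y0+y/4-.4]
b,r=tri(z(125,160,167,119),z(390,285,202,111)); print(b,r)
c=np.array([.6355,.2405])
out=[]
for n,x0,y0 in(("scene",390,285),("top",125,160)):
  im=cv2.imread(f"pics/{n}0.png"); row=[]
  for a in(0,15,30,45):
    m=cv2.resize(im[y0:y0+75,x0:x0+75],(200,200)) if 0 else cv2.resize(im[y0+10:y0+75,x0+5:x0+70],(200,200),interpolation=cv2.INTER_CUBIC)
    D=lambda P:((proj(n,P)-[x0+5,y0+10]+.5)*200/65).astype(np.int32).reshape(-1,1,2)
    th=np.radians(a+np.arange(0,360,60)); C=np.c_[c[0]+.01963*np.cos(th),c[1]+.01963*np.sin(th)]
    for zz in(.047,.093): cv2.polylines(m,[D(np.c_[C,np.full(6,zz)])],True,(0,0,255) if zz<.05 else (0,200,0))
    t=np.linspace(0,6.28,60); cv2.polylines(m,[D(np.c_[c[0]+.03*np.cos(t),c[1]+.03*np.sin(t),np.full(60,.047)])],True,(255,0,0))
    row.append(m)
  out.append(np.hstack(row))
cv2.imwrite("pics/hex.png",np.vstack(out))
E
```

```text
[0.63618863 0.24051321 0.09572698] [0.00118706]
```

View pics/hex.png

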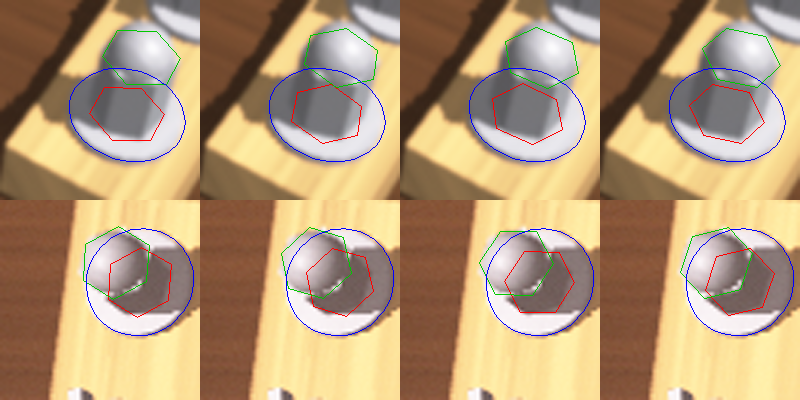

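The hex overlay fits corners at about 50°, which puts the flats at 20/80/140°. The tool should therefore close along −100°, nearly along y. The stake is at about (0.636, 0.2405) and the socket at about (0.603, −0.236).

```bash
python3 -m handwheel '[[25,54,0,0,0,-3.6,1],[25,54,0,0,0,-3.6,1],[25,54,0,0,0,-3.6,1],[25,54,0,0,0,-3.6,1],[25,54,0,0,0,-3.6,1],[25,54,0,0,0,-3.6,1],[25,54,0,0,0,-3.6,1],[25,54,0,0,0,-3.6,1],[25,54,0,0,0,-3.6,1],[25,54,0,0,0,-3.6,1]]' 60
python3 -m handwheel '[[23,52,0,0,0,0,1],[23,52,0,0,0,0,1],[23,52,0,0,0,0,1],[23,52,0,0,0,0,1],[23,54,0,0,0,0,1],[0,0,-15,0,0,0,1],[0,0,-15,0,0,0,1],[0,0,-10,0,0,0,1],[0,0,0,0,0,0,1],[0,0,0,0,0,0,1]]'
python3 - <<'E'
from h import *
snap("scene","s1.png")
a=cv2.imread("pics/s1.png");print(manip.sense()["q"])
cv2.imwrite("pics/s1c.png",cv2.resize(a[150:390,320:560],(600,600)))
E
```

```text
t: 1.35
tcp_pos: [0.5216, -0.0212, 0.2311]
tool_rot: [0.996, -0.091, -0.0, 0.0]
force: [1.4, -0.4, -0.2]
finger_gap: 0.997
gripper_force: 0.0
t: 2.6
tcp_pos: [0.6366, 0.238, 0.1918]
tool_rot: [0.996, -0.09, 0.0, -0.0]
force: [-0.0, -0.4, -0.7]
finger_gap: 1.0
gripper_force: 0.0
[ 1.94096633e-01  6.43111593e-01  1.32238148e+00 -1.20830665e-05
  1.17478135e+00  1.94542670e+00]
```

View pics/s1c.png

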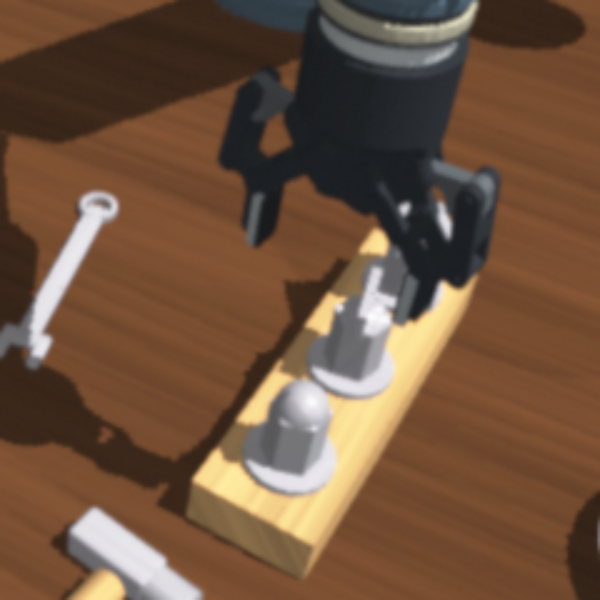

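The picture shows the open gripper above the rack. Its fingertips are at crop pixels (255,240) and (405,315), the ball stake stands at (290,430), and the other two stakes are undisturbed. I'll check the tip position by projection.

```bash
python3 - <<'E'
from h import *
p=manip.sense()["tcp_pos"]; y=np.array([-.177,-.984,0])
for dz in(0,.013): print(((proj("scene",[p+y*.0425+[0,0,dz],p-y*.0425+[0,0,dz]])-[320,150])*2.5).round())
E
```

```text
[[261. 259.]
 [393. 331.]]
[[265. 242.]
 [398. 315.]]
```

```bash
python3 -m handwheel '[[-0.5,2.7,-20,0,0,0,1],[0,0,-30,0,0,0,1],[0,0,-30,0,0,0,1],[0,0,-25,0,0,0,1],[0,0,-20,0,0,0,1],[0,0,-10,0,0,0,1],[0,0,-4,0,0,0,1],[0,0,0,0,0,0,0],[0,0,0,0,0,0,0],[0,0,0,0,0,0,0]]' 60
python3 -m handwheel '[[0,0,0,0,0,0,0],[0,0,0,0,0,0,0],[0,0,0,0,0,0,0],[0,0,0,0,0,0,0],[0,0,0,0,0,0,0],[0,0,0,0,0,0,0],[0,0,0,0,0,0,0],[0,0,0,0,0,0,0],[0,0,0,0,0,0,0],[0,0,0,0,0,0,0]]' 60
```

```text
t: 3.9
tcp_pos: [0.6363, 0.2413, 0.0535]
tool_rot: [0.996, -0.089, 0.001, 0.0]
force: [-2.0, -1.1, -1.1]
finger_gap: 0.391
gripper_force: 60.6
t: 5.15
tcp_pos: [0.6364, 0.2415, 0.0534]
tool_rot: [0.996, -0.09, 0.001, -0.0]
force: [-0.3, -1.2, 5.6]
finger_gap: 0.391
gripper_force: 60.7
```

```bash
python3 -m handwheel '[[0,0,10,0,0,0,0],[0,0,20,0,0,0,0],[0,0,20,0,0,0,0],[0,0,20,0,0,0,0],[0,-10,10,0,0,0,0],[-1,-30,0,0,0,0,0],[-3,-40,0,0,0,0,0],[-3,-40,0,0,0,0,0],[-3,-40,0,0,0,0,0],[-3,-40,0,0,0,0,0]]' 80
python3 -m handwheel '[[-3,-40,0,0,0,0,0],[-3,-40,0,0,0,0,0],[-3,-40,0,0,0,0,0],[-3,-40,0,0,0,0,0],[-3,-40,0,0,0,0,0],[-3,-40,0,0,0,0,0],[-2,-25,0,0,0,0,0],[-0.4,-12.5,0,0,0,0,0],[0,0,0,0,0,0,0],[0,0,0,0,0,0,0]]'
python3 - <<'E'
from h import *
snap("scene","s2.png")
a=cv2.imread("pics/s2.png")
s=manip.sense(); p=s["tcp_pos"]; print(s["q"][[0,5]] if hasattr(s["q"],"shape") else s["q"],s["force"])
u=proj("scene",[p])[0]; print(u)
x0,y0=int(u[0]-70),int(u[1]-60); print(x0,y0)
cv2.imwrite("pics/s2c.png",cv2.resize(a[y0:y0+150,x0:x0+150],(600,600),interpolation=cv2.INTER_CUBIC))
E
```

```text
t: 6.4
tcp_pos: [0.6222, 0.0397, 0.1327]
tool_rot: [0.996, -0.09, -0.0, 0.0]
force: [0.4, 0.2, -3.8]
finger_gap: 0.391
gripper_force: 80.1
t: 7.65
tcp_pos: [0.6021, -0.2342, 0.1321]
tool_rot: [0.996, -0.089, -0.001, -0.001]
force: [1.7, 0.7, -3.5]
finger_gap: 0.391
gripper_force: 80.3
[-0.5436724   1.20474959] [ 0.02650373 -0.35688192 -4.43754998]
[216.70874704 186.37167715]
146 126
```

View pics/s2c.png

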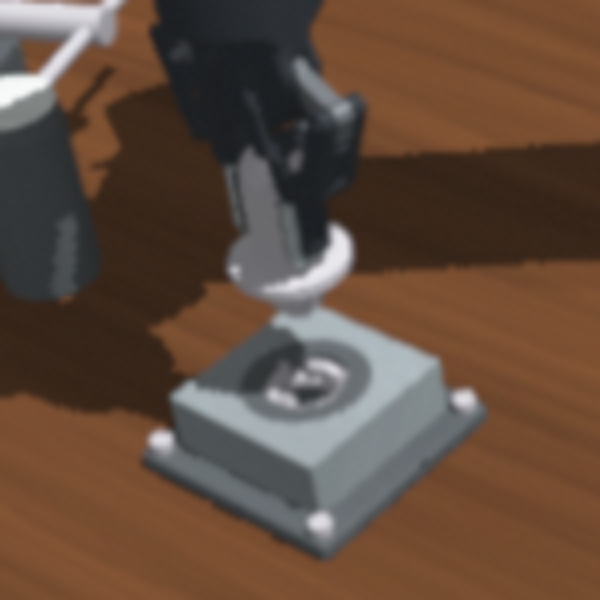

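The picture shows the stake upright in the grip. Its flange is at crop (292,268), almost directly above the socket at (307,380), with the tip clear of the face. I'll nudge it over and lower the tip into the mouth.

```bash
python3 - <<'E'
from h import *
s=manip.sense();print(s["tcp_pos"],at_z("scene",[[219,193]],.122),at_z("scene",[[222.4,220.6]],.045))
E
python3 -m handwheel '[[0.7,-1.5,0,0,0,0,0],[0,0,-15,0,0,0,0],[0,0,-15,0,0,0,0],[0,0,-10,0,0,0,0],[0,0,-6,0,0,0,0],[0,0,-4,0,0,0,0],[0,0,-4,0,0,0,0],[0,0,0,0,0,0,0],[0,0,0,0,0,0,0],[0,0,0,0,0,0,0]]'
python3 - <<'E'
from h import *
s=manip.sense();print(s["tcp_pos"],s["force"],s["ft_torque"])
E
```

```text
[ 0.60220356 -0.23411595  0.13215918] [[ 0.60652149 -0.22634111  0.122     ]] [[ 0.60177139 -0.23642311  0.045     ]]
t: 8.95
tcp_pos: [0.6032, -0.2375, 0.0787]
tool_rot: [0.996, -0.09, 0.0, 0.0]
force: [0.2, -0.5, -5.3]
finger_gap: 0.387
gripper_force: 80.2
[ 0.60321763 -0.2375132   0.078688  ] [ 0.15474578 -0.49534477 -5.29259231] [-0.02023513  0.03845371 -0.02220549]
```

```bash
python3 -m handwheel '[[0,1.5,0,0,0,0,0],[0,0,-1,0,0,0,0],[0,0,-1,0,0,0,0],[0,0,-1,0,0,0,0],[0,0,-1,0,0,0,0],[0,0,-1,0,0,0,0],[0,0,0,0,0,0,0],[0,0,0,0,0,0,0],[0,0,0,0,0,0,0],[0,0,0,0,0,0,0]]'
python3 - <<'E'
from h import *
s=manip.sense();print(s["tcp_pos"],s["force"],s["ft_torque"])
E
```

```text
t: 10.2
tcp_pos: [0.6032, -0.236, 0.0733]
tool_rot: [0.996, -0.09, 0.0, 0.0]
force: [0.7, -0.8, -4.7]
finger_gap: 0.389
gripper_force: 80.2
[ 0.60315798 -0.2360479   0.07332072] [ 0.70681685 -0.79008035 -4.70850059] [-0.25939133 -0.21577121 -0.04059072]
```

```bash
python3 -m handwheel '[[0,0,-1,0,0,0,0],[0,0,-1,0,0,0,0],[0,0,-1,0,0,0,0],[0,0,-0.5,0,0,0,0],[0,0,0,0,0,0,0],[0,0,0,0,0,0,0],[0,0,0,0,0,0,0],[0,0,0,0,0,0,0],[0,0,0,0,0,0,0],[0,0,0,0,0,0,0]]'
python3 - <<'E'
from h import *
s=manip.sense();print(s["tcp_pos"],s["force"],s["ft_torque"])
E
```

```text
t: 11.45
tcp_pos: [0.6031, -0.2366, 0.0701]
tool_rot: [0.996, -0.09, 0.0, 0.001]
force: [-1.3, -4.8, -0.5]
finger_gap: 0.383
gripper_force: 80.5
[ 0.60312025 -0.23659984  0.07012657] [-1.34644087 -4.84705495 -0.54337064] [-1.03887394  0.21805681  0.03014217]
```

```bash
python3 -m handwheel '[[-0.1,-0.8,0,0,0,0,0],[0,0,0,0,0,0,0],[0,0,-0.5,0,0,0,0],[0,0,-0.5,0,0,0,0],[0,0,0,0,0,0,0],[0,0,0,0,0,0,0],[0,0,0,0,0,0,0],[0,0,0,0,0,0,0],[0,0,0,0,0,0,0],[0,0,0,0,0,0,0]]'
python3 - <<'E'
from h import *
s=manip.sense();print(s["tcp_pos"],s["force"],s["ft_torque"])
E
```

```text
t: 12.7
tcp_pos: [0.6031, -0.2367, 0.0699]
tool_rot: [0.996, -0.09, 0.0, 0.0]
force: [-2.0, -2.3, 6.0]
finger_gap: 0.385
gripper_force: 81.1
[ 0.6031437  -0.23672037  0.0698559 ] [-1.983225   -2.3011864   5.96630953] [-0.57133309  0.35380693 -0.0397175 ]
```

```bash
cat > chk.py <<'E'
import sys; from h import *
s=manip.sense(); f=np.array(s["force"]);m=np.array(s["ft_torque"]);p=np.array(s["tcp_pos"])
print("CHK",round(s["t"],2),(p*1e3).round(2),"F",f.round(1),"M",m.round(2),"yaw",round(np.degrees(s["q"][0]-s["q"][5]),1))
zmin,zmax,tq=map(float,sys.argv[1:4])
sys.exit(not(zmin<p[2]*1e3<zmax and abs(m[2])<tq and abs(f[2])<25 and np.hypot(*f[:2])<12))
E
python3 -m handwheel '[[-0.2,-0.2,-0.4,0,0,0,0],[0,0,0,0,0,1,0],[0,0,0,0,0,1,0],[0,0,0,0,0,1,0],[0,0,0,0,0,1,0],[0,0,0,0,0,1,0],[0,0,0,0,0,1,0],[0,0,0,0,0,1,0],[0,0,0,0,0,1,0],[0,0,0,0,0,0,0]]' >/dev/null; python3 chk.py 69.5 72 .4 &&
python3 -m handwheel '[[0,0,0,0,0,1.5,0],[0,0,0,0,0,1.5,0],[0,0,0,0,0,1.5,0],[0,0,0,0,0,1.5,0],[0,0,0,0,0,1.5,0],[0,0,0,0,0,1.5,0],[0,0,0,0,0,1.5,0],[0,0,0,0,0,1.5,0],[0,0,0,0,0,0,0],[0,0,0,0,0,0,0]]' >/dev/null; python3 chk.py 69.5 72 .4
```

```text
CHK 13.95 [ 603.96 -236.88   69.8 ] F [-1.6 -2.5  5.9] M [-0.46  0.07 -0.03] yaw -92.3
CHK 15.2 [ 604.01 -236.82   69.8 ] F [-0.3 -1.9  6.5] M [-0.35  0.1  -0.02] yaw -80.3
```

```bash

python3 -m handwheel '[[0,-0.2,-0.2,0,0,1.5,0],[0,0,0,0,0,1.5,0],[0,0,0,0,0,1.5,0],[0,0,0,0,0,1.5,0],[0,0,0,0,0,1.5,0],[0,0,0,0,0,1.5,0],[0,0,0,0,0,1.5,0],[0,0,0,0,0,1.5,0],[0,0,0,0,0,0,0],[0,0,0,0,0,0,0]]' >/dev/null; python3 chk.py 69.5 72 .4 && {
python3 -m handwheel '[[0,0,0,0,0,1.5,0],[0,0,0,0,0,1.5,0],[0,0,0,0,0,1.5,0],[0,0,0,0,0,1.5,0],[0,0,0,0,0,1.5,0],[0,0,0,0,0,1.5,0],[0,0,0,0,0,1.5,0],[0,0,0,0,0,1.5,0],[0,0,0,0,0,0,0],[0,0,0,0,0,0,0]]' >/dev/null; python3 chk.py 69.5 72 .4; } && {
python3 -m handwheel '[[0,0,0,0,0,1.5,0],[0,0,0,0,0,1.5,0],[0,0,0,0,0,1.5,0],[0,0,0,0,0,1.5,0],[0,0,0,0,0,1.5,0],[0,0,0,0,0,1.5,0],[0,0,0,0,0,1.5,0],[0,0,0,0,0,1.5,0],[0,0,0,0,0,0,0],[0,0,0,0,0,0,0]]' >/dev/null; python3 chk.py 69.5 72 .4; }
```

```text
CHK 16.45 [ 603.12 -237.17   67.92] F [ 3.1 -2.4  1. ] M [-0.48 -0.48  0.16] yaw -68.3
```

The start drop began at yaw −68°. I'll stop turning and follow it down.

```bash

python3 -m handwheel '[[0.3,-0.2,-0.5,0,0,0,0],[0,0,-0.5,0,0,0,0],[0,0,-0.5,0,0,0,0],[0,0,-0.5,0,0,0,0],[0,0,0,0,0,0,0],[0,0,0,0,0,0,0],[0,0,0,0,0,0,0],[0,0,0,0,0,0,0],[0,0,0,0,0,0,0],[0,0,0,0,0,0,0]]' >/dev/null; python3 chk.py 65 72 .4 && {
python3 -m handwheel '[[0,0,-0.5,0,0,0,0],[0,0,-0.5,0,0,0,0],[0,0,-0.5,0,0,0,0],[0,0,0,0,0,0,0],[0,0,0,0,0,0,0],[0,0,0,0,0,0,0],[0,0,0,0,0,0,0],[0,0,0,0,0,0,0],[0,0,0,0,0,0,0],[0,0,0,0,0,0,0]]' >/dev/null; python3 chk.py 69.5 72 .4; }
```

```text
CHK 17.7 [ 602.19 -236.76   65.34] F [  1.8  -2.8 -15.1] M [-0.45 -0.54 -0.04] yaw -68.3
CHK 18.95 [ 603.34 -237.47   65.02] F [-0.3 -0.1 -4.7] M [-0.07  0.01 -0.01] yaw -68.3
```

```bash

python3 -m handwheel '[[0,0,-0.5,0,0,0,0],[0,0,-0.5,0,0,0,0],[0,0,-0.5,0,0,0,0],[0,0,-0.4,0,0,0,0],[0,0,0,0,0,0,0],[0,0,0,0,0,0,0],[0,0,0,0,0,0,0],[0,0,0,0,0,0,0],[0,0,0,0,0,0,0],[0,0,0,0,0,0,0]]' >/dev/null; python3 chk.py 65 72 .4
```

```text
CHK 20.2 [ 603.11 -237.3    62.98] F [-0.5  0.7 -0.6] M [0.12 0.01 0.06] yaw -68.3
```

```bash

python3 -m handwheel '[[0,0,-0.16,0,0,-2,0],[0,0,-0.16,0,0,-2,0],[0,0,-0.16,0,0,-2,0],[0,0,-0.16,0,0,-2,0],[0,0,-0.16,0,0,-2,0],[0,0,-0.16,0,0,-2,0],[0,0,-0.16,0,0,-2,0],[0,0,-0.16,0,0,-2,0],[0,0,0,0,0,0,0],[0,0,0,0,0,0,0]]' >/dev/null; python3 chk.py 61 63 .4 && {
python3 -m handwheel '[[0,0,-0.16,0,0,-2,0],[0,0,-0.16,0,0,-2,0],[0,0,-0.16,0,0,-2,0],[0,0,-0.16,0,0,-2,0],[0,0,-0.16,0,0,-2,0],[0,0,-0.16,0,0,-2,0],[0,0,-0.16,0,0,-2,0],[0,0,-0.16,0,0,-2,0],[0,0,0,0,0,0,0],[0,0,0,0,0,0,0]]' >/dev/null; python3 chk.py 59 62 .4; }
```

```text
CHK 21.45 [ 603.11 -237.41   61.64] F [ 1.4 -0.9  0.4] M [ 0.09 -0.19 -0.  ] yaw -84.3
CHK 22.7 [ 603.05 -237.43   60.35] F [ 0.5 -0.5  2.7] M [ 0.1  -0.18  0.02] yaw -100.3
```

```bash

python3 -m handwheel '[[0,0,-0.13,0,0,-2,0],[0,0,-0.13,0,0,-2,0],[0,0,-0.13,0,0,-2,0],[0,0,-0.13,0,0,-2,0],[0,0,-0.13,0,0,-2,0],[0,0,-0.13,0,0,-2,0],[0,0,-0.13,0,0,-2,0],[0,0,-0.13,0,0,-2,0],[0,0,0,0,0,0,0],[0,0,0,0,0,0,0]]' >/dev/null; python3 chk.py 58.5 60.3 .4 && {
python3 -m handwheel '[[0,0,-0.13,0,0,-2,0],[0,0,-0.13,0,0,-2,0],[0,0,-0.13,0,0,-2,0],[0,0,-0.13,0,0,-2,0],[0,0,-0.13,0,0,-2,0],[0,0,-0.13,0,0,-2,0],[0,0,-0.13,0,0,-2,0],[0,0,-0.13,0,0,-2,0],[0,0,0,0,0,0,0],[0,0,0,0,0,0,0]]' >/dev/null; python3 chk.py 57 60 .4; }
```

```text
CHK 23.95 [ 602.65 -237.37   59.12] F [-1.  -1.1  2.9] M [-0.07  0.14 -0.06] yaw -116.3
CHK 25.2 [ 603.27 -237.51   58.47] F [ 0.5 -1.4  3.1] M [-0.32 -0.01 -0.08] yaw -132.3
```

```bash

python3 -m handwheel '[[0,0,-0.1,0,0,-1.5,0],[0,0,-0.1,0,0,-1.5,0],[0,0,-0.1,0,0,-1.5,0],[0,0,-0.1,0,0,-1.5,0],[0,0,-0.1,0,0,-1.5,0],[0,0,-0.1,0,0,-1.5,0],[0,0,0,0,0,0,0],[0,0,0,0,0,0,0],[0,0,0,0,0,0,0],[0,0,0,0,0,0,0]]' >/dev/null; python3 chk.py 58 60.3 .4
python3 - <<'E'
from h import *
snap("scene","s3.png"); a=cv2.imread("pics/s3.png")
cv2.imwrite("pics/s3c.png",cv2.resize(a[150:270,165:285],(600,600),interpolation=cv2.INTER_CUBIC))
E
```

```text
CHK 26.45 [ 602.93 -237.62   58.44] F [-0.8 -2.5  6.8] M [-0.29  0.23 -0.02] yaw -141.4
```

View pics/s3c.png

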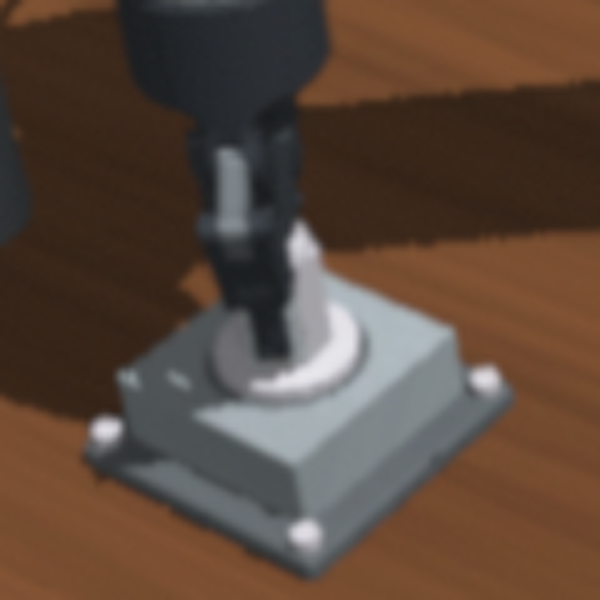

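The picture shows the flange at about (285,355) seated on the holder with no visible gap. z held at 58.44 while I turned 9° more, so the stake is home. Releasing.

```bash

python3 -m handwheel '[[0,-0.3,0.3,0,0,0,0],[0,0,0,0,0,0,0],[0,0,0,0,0,0,1],[0,0,0,0,0,0,1],[0,0,0,0,0,0,1],[0,0,0,0,0,0,1],[0,0,0,0,0,0,1],[0,0,0,0,0,0,1],[0,0,5,0,0,0,1],[0,0,5,0,0,0,1]]'; python3 chk.py 50 90 1
python3 -m handwheel '[[0,0,10,0,0,0,1],[0,0,15,0,0,0,1],[0,0,20,0,0,0,1],[0,0,20,0,0,0,1],[0,0,20,0,0,0,1],[-20,30,20,0,0,0,1],[-20,50,20,0,0,0,1],[-20,50,0,0,0,0,1],[-20,50,0,0,0,0,1],[0,0,0,0,0,0,1]]'
python3 - <<'E'
from h import *
snap("scene","s4.png"); snap("top","t4.png"); a=cv2.imread("pics/s4.png"); b=cv2.imread("pics/t4.png")
r=lambda m:cv2.resize(m,(400,400),interpolation=cv2.INTER_CUBIC)
cv2.imwrite("pics/s4c.png",np.hstack([r(a[160:270,170:280]),r(b[170:270,410:510])]))
n0=cv2.imread("pics/top0.png"); d=cv2.absdiff(n0,b)[200:345,130:215]; print("rack diff (flat, ridge)",d.mean(),d.max(),manip.sense()["force"])
E
```

```text
t: 27.75
tcp_pos: [0.6031, -0.2377, 0.0683]
tool_rot: [0.902, -0.433, 0.0, 0.0]
force: [-0.3, -0.4, 0.2]
finger_gap: 1.0
gripper_force: 0.0
CHK 27.75 [ 603.09 -237.66   68.32] F [-0.3 -0.4  0.2] M [-0.   -0.03 -0.03] yaw -141.3
t: 29.0
tcp_pos: [0.5206, -0.0541, 0.1939]
tool_rot: [0.902, -0.431, -0.001, -0.0]
force: [-0.1, -0.0, -0.8]
finger_gap: 0.999
gripper_force: 0.0
rack diff (flat, ridge) 4.060040567951319 204 [0.828044   0.03224853 0.09946987]
```

View pics/s4c.png

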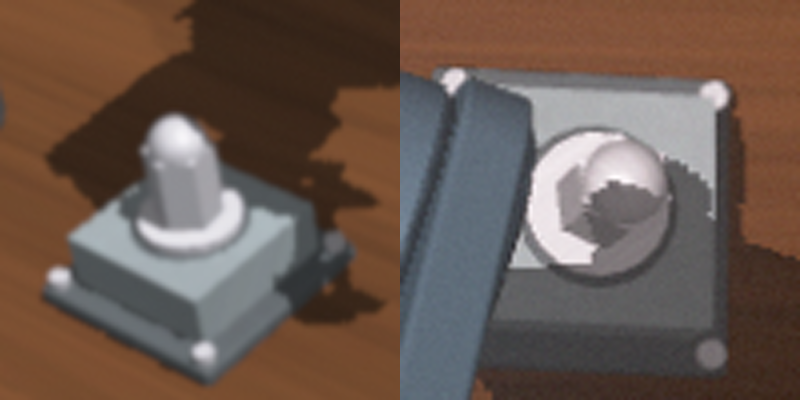

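The picture shows the stake upright, concentric with the socket ring and flush on the holder, and the gripper is clear. Handing in.

```bash
python3 -c "
from station import manip; print(manip.sign_off())"
```

```text
the job is handed in; nothing more can be done
None
```

The ball stake is screwed home: its flange looks flush and upright in the last pictures, the gripper has let go and is clear, and I handed the job in at about 29 s; I never touched the other two stakes, but their final positions weren't measured.

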